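# Sweep spent capsules into the waste tray

## Robot

A 6-joint arm with a two-finger parallel gripper is mounted at the origin on the work surface. World frame = base frame: x ahead of the robot, y to its left, z up, the work surface at z = 0. Lengths are in mm, angles in rad, forces in N, time in s.
With the tool pointing down it reaches from about 275 to 1000 mm from the base axis. Payload 8.4 kg.
Tool frame: the origin (TCP) lies midway between the tips of the shut fingers; the grasp point (between the pads) lies 19 mm behind it; z points along the fingers, y is the direction in which the jaws open and shut (so a half turn about z gives the same grasp; the last joint's range is limited). The gripper opens to 85 mm and grips with 20 to 120 N. Pads are 22 mm wide; open, the fingers measure 114 mm over their backs; the gripper's body (76 mm by 85 mm) begins 54 mm behind the grasp point. The pads swing forward as they close: fully open they stand 13 mm farther back than shut.
Start: joints at [-1.195, 0.353, 1.633, -0, 1.155, -0.002], TCP at [230.547, -580.927, 231.281] pointing down, gripper open.
Joint ranges: [-2.63, 2.63], [-0.92, 2.1], [0.06, 2.66], [-1.3, 4.44], [0, 2.69], [-3.02, 3.02]. Speed limits (rad/s): [2.22, 2.22, 2.79, 3.14, 3.14, 3.14].

## Interface

Orientations are given as a unit quaternion [x, y, z, w].
In Python, from station import r gives the robot as it stands.
- The arm moves only by the tool servo_tool, never from a script. Its arguments are lists of equal length, an entry for each row: "translation": the shift along the tool's x, y, z in mm, a list of three; "twist": the turn, a rotation vector about the tool's x, y, z in degrees, a list of three. In form: {"translation": [[x, y, z], ...], "twist": [[ax, ay, az], ...]}. A call has 1 to 10 rows; each row shifts and turns the commanded pose from where the row before left it, along the tool's axes as they then stand; what a row does not reach is not made up. A row lasts 1/12 s, in which the tool goes at most 41.7 mm and 7.16 degrees, less where a joint would pass 70% of its speed; a pose out of reach is approached as far as the arm can. A call with a gripper value outside its range is refused whole. "claw" is the closure in counts, from 0 (fully open) to 255 (shut), set as the call begins (left out, the last holds). The fingers move at their own pace and stop on an object; "force" is the grip in N (left out, the last holds). Time passes only in rows, so rows that do not move let the fingers close. It gives the time, the measured TCP pose, the force and the opening at its end, in the units of the state.
- r.get_obs(): the state, without advancing time (a new reading comes with each control period).
- r.read_camera(name): name is "scene" or "top" or "wrist"; returns a dict with "pixels" (384x512x3 uint8, blue, green, red), "range_z" (384x512 float32, mm along the optical axis (not along the pixel's ray), 0 where there is no reading), "fx", "fy", "cx", "cy" (pixels), "k1" (the pictures are not rectified: a ray, as slopes to the right and down, at radius r is drawn at 1 + k1 r^2 times it, then the intrinsics apply), "extrinsics" (4x4, takes a point from camera to world coordinates); the wrist camera has in their place "mount" (4x4, takes a point from camera to tool coordinates, whose origin is the TCP and whose axes are the flange's). Camera axes: x right, y down, z forward; pixel columns grow to the right and rows downward; lengths in mm; the calibration is good to about 2 mm. A picture is of the moment at which its call begins: read the wrist's pose just before it.
- r.finish_job(): hands the job in, once; it reports no verdict.
Trained networks look in a picture, given as the dict that the camera call returned (one of the last four; its "shot" number tells which), for a name from the list of things; names that differ only in an ending like _2 or _b are one class to them, and where a whole thing is asked for, a point or a joint stands for the part that bears it (a point fixed in the world has none). Each returns a list of dicts, best first, with "p" (0 to 1); they miss things now and then, are a little off and sometimes report something else, mostly with a low value. They report only what shows in the picture. A call takes as long as a camera call.
- r.trace(thing, picture): "mask" (384x512 bool, what is visible of it).
- r.pinpoint(thing, picture): "position" ([x, y, z] in mm, in world coordinates, good to about 4 mm: a listed point, or the origin of a listed thing).
The state is a dict: "time": time; "q": joint angles; "dq": joint speeds; "joint_efforts": joint torques, N m; "position": TCP position; "ee_rot": TCP orientation; "force": force on the tool from outside, world axes, zero at the start; "moment": the same for the moment, N m; "finger_gap": finger opening in mm.
Only numpy, scipy, OpenCV 4.12 (cv2) and the standard library are available. Lean on these libraries where they do the work, as an engineer would, in place of code of your own. Each camera call takes 0.05 s, during which the arm holds its last target.

## Task

Clear the coffee bar's knock-out board: with the fingers, sweep the three spent coffee capsules across the board and over its open edge into the sunken waste tray beside it. Only push them, without pinching, squashing or lifting any, and leave the cup and the dosing ring on the board, and everything else on the counter, standing where it is.

Things in the scene. Friction and masses are not known exactly. Their poses are not given: they have to be found in the camera images.
- station: the fixed knock-out station on the counter: a raised board with a sunken waste tray along its open -y side. Origin on the counter (z = 0) under the board, z up; its yaw varies. In this frame the board's flat deck, black rubber, is 75 mm above the counter and spans x -140 to +206, y -130 to +130 mm; the steel tray spans the same x and y -254 to -130 mm
- deck_edge (a point): Axes as station's. Point on the deck's open edge, deck height, at x 33, y -130 mm of the station: no lip here, the deck drops straight into the tray. The other three deck edges (-x, +x, +y) have a steel lip 4 mm thick and 12 mm high, just inside the deck's limits
- tray_floor (a point): Axes as station's. Middle of the tray's floor, at x 33, y -190 mm of the station, 8 mm above the counter. The tray is 120 mm wide along y inside and 338 mm long along x; its outer walls, 4 mm thick, rise to 87 mm above the counter. The tray starts empty
- capsule1: one of three alike spent coffee capsules, bare aluminium, about 16 g, foil side down on the deck: blunt cone 28 mm tall, bottom flange 37 mm across and 2 mm thick, 30 mm across just above it, 25 mm near the top. Origin at the centre of its underside, z up. Capsules and cup stand side by side along the station's x, 66 mm apart (60 at least); the way along -y to the tray is free
- capsule2: one of three alike spent coffee capsules, bare aluminium, about 16 g, foil side down on the deck: blunt cone 28 mm tall, bottom flange 37 mm across and 2 mm thick, 30 mm across just above it, 25 mm near the top. Origin at the centre of its underside, z up. Capsules and cup stand side by side along the station's x, 66 mm apart (60 at least); the way along -y to the tray is free
- capsule3: one of three alike spent coffee capsules, bare aluminium, about 16 g, foil side down on the deck: blunt cone 28 mm tall, bottom flange 37 mm across and 2 mm thick, 30 mm across just above it, 25 mm near the top. Origin at the centre of its underside, z up. Capsules and cup stand side by side along the station's x, 66 mm apart (60 at least); the way along -y to the tray is free
- cup: a small plain white tasting cup, 52 mm across the mouth, 34 mm tall, standing on the board among the capsules; leave it alone. Origin at the centre of its underside, z up
- dosing_ring: a plain steel dosing ring, 58 mm across, open through the middle, 24 mm tall, lying on the board at its +x end; leave it alone. Origin at the centre of its underside, z up
- tamper: a tamper standing on the counter behind the board: 58 mm steel foot, wooden handle, 92 mm tall; leave it alone. Origin at the centre of its underside
- leveller: a steel levelling disc on the counter behind the board, 58 mm across, 34 mm tall; leave it alone. Origin at the centre of its underside
- jug: a steel milk jug on the counter beyond the tray, 80 mm across, 95 mm tall, with a handle; leave it alone. Origin at the centre of its underside

How it is judged (in metres and radians):
At the end, for the whole second after the job is handed in: All three capsules lie at rest inside the waste tray, between its walls, undersides (centre) below 60 mm over the counter and slower than 30 mm/s; cup, dosing ring, tamper, leveller and jug each within 20 mm of their start and upright within 0.2 rad (y of capsule1 in the frame of station between -0.25 and -0.13 m and x of capsule1 in the frame of station between -0.14 and 0.206 m and z of each of capsule1, capsule2, capsule3 in the frame of station below 0.06 m and linear speed of each of capsule1, capsule2, capsule3 below 0.03 m/s and y of capsule2 in the frame of station between -0.25 and -0.13 m and x of capsule2 in the frame of station between -0.14 and 0.206 m and y of capsule3 in the frame of station between -0.25 and -0.13 m and x of capsule3 in the frame of station between -0.14 and 0.206 m and distance of each of cup, dosing_ring, tamper, leveller, jug from where it was at the start of the episode below 0.02 m and angle between each of cup, dosing_ring, tamper, leveller, jug's own z axis and vertical below 0.2 rad); the robot touches nothing.
It fails at once if a capsule is lifted or carried: its underside centre rises more than 30 mm above the board (z of any of capsule1, capsule2, capsule3 in the frame of station above 0.105 m).
It fails at once if a capsule is pinched or squashed: the fingers press on it with more than 12 N (contact force between the fingers and capsule1 above 12 N or contact force between the fingers and capsule2 above 12 N or contact force between the fingers and capsule3 above 12 N).
It fails at once if a bystander is moved more than 20 mm or tipped (distance of any of cup, dosing_ring, tamper, leveller, jug from where it was at the start of the episode above 0.02 m or angle between any of cup, dosing_ring, tamper, leveller, jug's own z axis and vertical above 0.35 rad).
It also fails if it takes over 50 s, if anything falls off the work surface, if the arm or the gripper's body presses on something with over 40 N, if the wrist force passes 120 N, or if a joint passes its speed limit or range.

## Working session

There is one attempt and no reset: what is moved stays moved. The work goes in short steps, Python scripts to look and compute and a tool call to move; the robot and the scene stay as the last step left them, time stands still between calls to the robot, and variables do not carry over. Pictures are saved under pics/ and viewed, and the job is handed in when it is done.

Besides the shell and the picture viewer there is one more tool, called after "Call:" by a JSON object that holds its "method" and its "body". servo_tool: Moves the arm, as the interface text tells. Its arguments: {"type":"object","properties":{"translation":{"type":"array"},"twist":{"type":"array"},"claw":{"type":"number"},"force":{"type":"number"}},"required":["translation","twist"]}

```bash
mkdir -p pics; cat > h.py <<'E'
from station import r
import numpy as np, cv2
def world(pic,mask_or_uv):
    uv=np.array(mask_or_uv,float).reshape(-1,1,2)
    K=np.array([[pic['fx'],0,pic['cx']],[0,pic['fy'],pic['cy']],[0,0,1]])
    s=cv2.undistortPoints(uv,K,np.array([pic['k1'],0,0,0,0.])).reshape(-1,2)
    u=uv.reshape(-1,2).astype(int)
    z=pic['range_z'][u[:,1],u[:,0]]
    P=np.c_[s*z[:,None],z]
    E=np.array(pic['extrinsics'])
    return (P@E[:3,:3].T+E[:3,3])[z>0]
E
python3 - <<'E'
from h import *
o=r.get_obs();print({k:np.round(v,3) for k,v in o.items()})
for n in ['top','scene']:
    p=r.read_camera(n)
    cv2.imwrite(f'pics/{n}0.png',p['pixels'])
    for t in ['station','deck_edge','tray_floor','capsule1','cup','dosing_ring','tamper','leveller','jug']:
        print(n,t,[(np.round(d['position'],0).tolist(),round(d['p'],2)) for d in r.pinpoint(t,p)])
    np.save(f'{n}.npy',p,allow_pickle=True)
E
```

```text
{'time': np.float64(0.0), 'q': array([-1.195,  0.354,  1.634, -0.   ,  1.155, -0.002]), 'dq': array([-0.002, -0.   , -0.002,  0.001,  0.   ,  0.001]), 'joint_efforts': array([-2.0000e-03, -6.0526e+01, -3.4207e+01, -0.0000e+00,  1.0000e-02,
       -0.0000e+00]), 'position': array([ 230.365, -580.506,  230.555]), 'ee_rot': array([ 0.982,  0.188, -0.   , -0.001]), 'force': array([-0.223,  0.388, -1.01 ]), 'moment': array([-0.012,  0.012,  0.017]), 'finger_gap': np.float64(85.455)}
top station [([538.0, 89.0, 0.0], 0.95)]
top deck_edge [([596.0, -33.0, 75.0], 0.59)]
top tray_floor [([614.0, -91.0, 6.0], 0.64)]
top capsule1 [([454.0, 31.0, 78.0], 0.7), ([627.0, 135.0, 74.0], 0.49), ([566.0, 118.0, 79.0], 0.47)]
top cup [([518.0, 44.0, 74.0], 0.72)]
top dosing_ring [([710.0, 100.0, 74.0], 0.71)]
top tamper [([453.0, 263.0, -0.0], 0.81)]
top leveller [([556.0, 286.0, -1.0], 0.62)]
top jug [([627.0, -236.0, -2.0], 0.9)]
scene station [([535.0, 88.0, 2.0], 0.84)]
scene deck_edge [([600.0, -36.0, 79.0], 0.91)]
scene tray_floor [([613.0, -90.0, 5.0], 0.57)]
scene capsule1 [([564.0, 119.0, 74.0], 0.73), ([626.0, 135.0, 78.0], 0.6), ([455.0, 31.0, 81.0], 0.55)]
scene cup [([512.0, 43.0, 74.0], 0.94)]
scene dosing_ring [([709.0, 103.0, 74.0], 0.92)]
scene tamper [([452.0, 264.0, 1.0], 0.54)]
scene leveller [([559.0, 284.0, -3.0], 0.74)]
scene jug [([632.0, -236.0, 2.0], 0.68)]
```

View pics/top0.png

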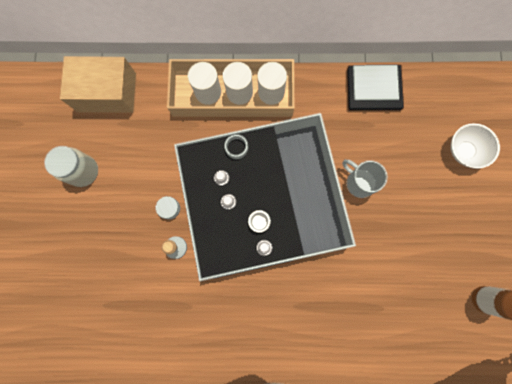

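```bash
python3 - <<'E'
import numpy as np
from h import world
p=np.load('top.npy',allow_pickle=True).item()
v,u=np.mgrid[0:384,0:512]
uv=np.c_[u.ravel(),v.ravel()]
zz=p['range_z'].ravel()>0
W=world(p,uv);uv=uv[zz]
import cv2
# deck yaw: deck pts z 70..79 
m=(abs(W[:,2]-75)<5)&(W[:,0]>350)&(W[:,0]<800)
print(m.sum(),np.median(W[m,2]))
rect=cv2.minAreaRect(W[m,:2].astype(np.float32));print('deck rect',rect)
# objects 92-115 above
m=(W[:,2]>88)&(W[:,2]<115)&(W[:,0]>380)&(W[:,0]<780)&(W[:,1]>-30)&(W[:,1]<230)
g=np.zeros((400,500),np.uint8)
x=(W[m,0]-350).astype(int);y=(W[m,1]+50).astype(int);ok=(y>=0)&(y<400);g[y,x]=255
g=cv2.dilate(g,np.ones((5,5)))
n,l,s,c=cv2.connectedComponentsWithStats(g)
for i in range(1,n):
    if s[i,4]>200:
        sel=l[y,x]==i
        q=W[m][sel]; print(s[i], q[:,:2].min(0),q[:,:2].max(0),'ctr',(q[:,:2].min(0)+q[:,:2].max(0))/2,'zmax',np.percentile(q[:,2],95))
E
```

```text
13107 75.91184956323525
deck rect ((584.18701171875, 8.38909912109375), (1081.4913330078125, 422.12811279296875), 87.46611022949219)
[401  26  22  77 498] [753.93721064 -21.48822029] [770.03043424  50.2960531 ] ctr [761.98382244  14.4039164 ] zmax 90.41489442790538
[ 86  64  31  29 741] [438.3372606   16.61058686] [464.54270748  40.83197027] ctr [451.43998404  28.72127856] zmax 105.5158754058199
[ 137   64   53   53 1399] [489.66233368  16.80188757] [537.87989466  64.85296469] ctr [513.77111417  40.82742613] zmax 111.31583776921147
[ 43  83  20  63 442] [395.69127408  35.72851725] [410.00749327  93.13208643] ctr [402.84938368  64.43030184] zmax 90.68774812795499
[391 111  13  43 261] [743.18745421  63.08067572] [751.31560121 101.42957008] ctr [747.25152771  82.2551229 ] zmax 89.94441479955913
[ 323  120   62   60 1327] [675.71851634  72.36068278] [732.10479649 127.85780105] ctr [703.91165642 100.10924191] zmax 101.80981631986896
[ 34 148  14  43 265] [386.17058574 100.21207383] [395.75458744 138.3967776 ] ctr [390.96258659 119.30442571] zmax 91.00216512112911
[199 153  29  32 711] [551.8743486  105.90858823] [575.89013972 132.09427835] ctr [563.88224416 119.00143329] zmax 105.65122871543248
[260 173  31  31 719] [612.53601515 125.76330201] [638.52574216 151.81145203] ctr [625.53087865 138.78737702] zmax 105.8952220404243
[372 192  16  46 301] [724.15055147 144.64551978] [735.17611825 185.48190685] ctr [729.66333486 165.06371331] zmax 90.745141972303
[ 43 231  38  17 272] [395.27828025 183.98840421] [428.16625702 195.07197968] ctr [411.72226864 189.53019194] zmax 91.2224638564691
[ 97 246  34  13 207] [449.54429425 198.19348723] [478.36170338 206.56639991] ctr [463.95299882 202.37994357] zmax 90.12818020609623
[177 264  55  17 352] [529.63587913 216.13833973] [579.39080973 228.04098466] ctr [554.51334443 222.0896622 ] zmax 90.61262443464068
```

The top view shows the tray on the right of the board. The capsules are at px (264,247), (228,201) and (221,177), the cup at (259,221) and the ring at (236,147). The station yaw is about 12.3°. I'll rotate the tool so its x lies along station +y and push in tool -x with the fingers slightly open.

Call:
{"method": "servo_tool", "body": {"translation": [[0,0,0],[0,0,0],[0,0,0],[0,0,0],[0,0,0],[0,0,0],[0,0,0],[0,0,0],[0,0,0],[0,0,0]], "twist": [[0,0,-6.7],[0,0,-6.7],[0,0,-6.7],[0,0,-6.7],[0,0,-6.7],[0,0,-6.7],[0,0,-6.7],[0,0,-6.7],[0,0,-6.7],[0,0,-6.7]], "claw": 213, "force": 20}}

```text
time: 1.83
position: [230.5, -580.9, 231.3]
ee_rot: [0.713, 0.701, -0.0, -0.0]
force: [0.6, -0.4, -0.4]
finger_gap: 14.1
```

Call:
{"method": "servo_tool", "body": {"translation": [[0,0,0],[0,0,0],[30,17,0],[30,17,0],[30,17,0],[30,17,0],[30,17,0],[30,17,0],[30,17,0],[30,17,0]], "twist": [[0,0,-6.8],[0,0,-6.8],[0,0,0],[0,0,0],[0,0,0],[0,0,0],[0,0,0],[0,0,0],[0,0,0],[0,0,0]]}}

```text
time: 2.67
position: [312.7, -316.1, 231.4]
ee_rot: [0.628, 0.778, 0.0, 0.0]
force: [0.4, 0.6, -0.1]
finger_gap: 14.1
```

Call:
{"method": "servo_tool", "body": {"translation": [[30,18,0],[30,18,0],[30,18,0],[30,18,0],[30,18,0],[30,18,0],[30,18,0],[30,18,0],[30,18,0],[30,18,0]], "twist": [[0,0,0],[0,0,0],[0,0,0],[0,0,0],[0,0,0],[0,0,0],[0,0,0],[0,0,0],[0,0,0],[0,0,0]]}}

```text
time: 3.5
position: [425.1, 15.6, 231.6]
ee_rot: [0.628, 0.779, 0.0, 0.0]
force: [0.7, -0.0, -0.4]
finger_gap: 13.9
```

```bash
cat >> h.py <<'E'
from scipy.spatial.transform import Rotation as R
a=np.radians(12.3);EX=np.array([np.cos(a),np.sin(a)]);EY=np.array([-np.sin(a),np.cos(a)])
O=np.array([537,88.])
def st(p): d=np.array(p)[...,:2]-O; return np.stack([d@EX,d@EY],-1)
def state():
    o=r.get_obs();M=R.from_quat(o['ee_rot']).as_matrix()
    print(round(float(o['time']),2),'st',st(o['position']).round(1),'z',round(float(o['position'][2]),1),'gap',o['finger_gap'],'xang',np.degrees(np.arctan2(M[1,0],M[0,0])).round(2),'zax',M[:,2].round(3),'F',np.round(o['force'],1),'q',np.round(o['q'],2))
def caps():
    p=r.read_camera('top')
    for t in ['capsule1','cup','dosing_ring']:
        for d in r.pinpoint(t,p): print(t,st(d['position']).round(0),round(d['position'][2]),round(d['p'],2))
    return p
E
python3 -c "
from h import *
state()"
```

```text
3.5 st [-124.7  -46.9] z 231.6 gap 13.93645153011467 xang 102.25 zax [ 0.001  0.    -1.   ] F [ 0.7 -0.  -0.4] q [ 0.03  0.03  2.04 -0.    1.07 -0.18]
```

Call:
{"method": "servo_tool", "body": {"translation": [[17,10,0],[17,10,0],[16,9,0],[0,0,25],[0,0,25],[0,0,25],[0,0,15],[0,0,10],[0,0,0]], "twist": [[0,0,0],[0,0,0],[0,0,0],[0,0,0],[0,0,0],[0,0,0],[0,0,0],[0,0,0],[0,0,0]]}}

```text
time: 4.25
position: [441.4, 68.7, 129.7]
ee_rot: [0.628, 0.779, -0.001, -0.001]
force: [-0.8, -0.3, 0.2]
finger_gap: 14.2
```

```bash
python3 -c "
from h import *
state()
w=r.read_camera('wrist');cv2.imwrite('pics/w1.png',w['pixels'])
p=r.read_camera('scene');cv2.imwrite('pics/s1.png',p['pixels'])
"
```

```text
4.25 st [-97.5   1.5] z 129.7 gap 14.152094726253846 xang 102.25 zax [-0.003 -0.    -1.   ] F [-0.8 -0.3  0.2] q [ 0.15  0.22  2.09  0.    0.83 -0.06]
```

View pics/w1.png

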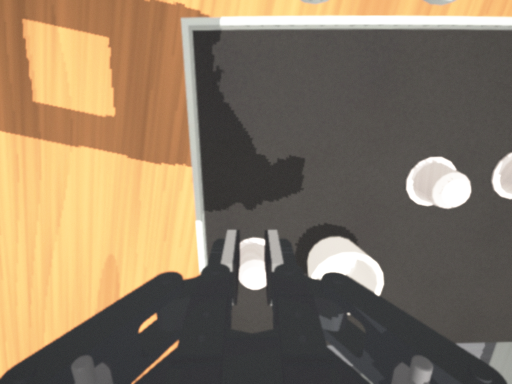

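View pics/s1.png

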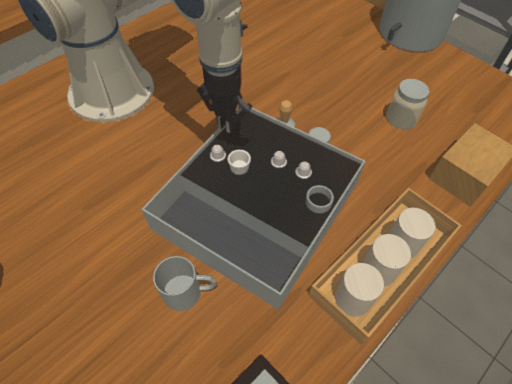

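The wrist view shows capsule A at px (253,262), centred between the fingers at cols 230 and 273. The scene view shows the fingers at (237,140), behind the capsule at (218,152). Next I descend and push.

Call:
{"method": "servo_tool", "body": {"translation": [[0,0,15],[0,0,15],[0,0,10],[0,0,7],[0,0,0],[0,0,0]], "twist": [[0,0,0],[0,0,0],[0,0,0],[0,0,0],[0,0,0],[0,0,0]]}}

```text
time: 4.85
position: [442.8, 68.9, 84.6]
ee_rot: [0.628, 0.778, 0.0, 0.0]
force: [-0.4, -0.0, 1.0]
finger_gap: 13.7
```

Call:
{"method": "servo_tool", "body": {"translation": [[-4,0,0],[-4,0,0],[-4,0,0],[-4,0,0],[-4,0,0],[-6,0,0],[-6,0,0],[-6,0,0],[-6,0,0],[0,0,0]], "twist": [[0,0,0],[0,0,0],[0,0,0],[0,0,0],[0,0,0],[0,0,0],[0,0,0],[0,0,0],[0,0,0],[0,0,0]]}}

```text
time: 5.68
position: [452.2, 24.8, 84.3]
ee_rot: [0.628, 0.778, -0.0, 0.0]
force: [0.0, 0.1, -0.2]
finger_gap: 14.0
```

```bash
python3 -c "
from h import *
state()
w=r.read_camera('wrist');cv2.imwrite('pics/w2.png',w['pixels'])
p=r.read_camera('scene');cv2.imwrite('pics/s2.png',cv2.resize(p['pixels'][90:250,130:360],None,fx=3,fy=3))
"
```

```text
5.68 st [-96.3 -43.7] z 84.3 gap 14.034147059256068 xang 102.2 zax [ 0. -0. -1.] F [ 0.   0.1 -0.2] q [ 0.05  0.3   2.12 -0.    0.72 -0.16]
```

View pics/w2.png

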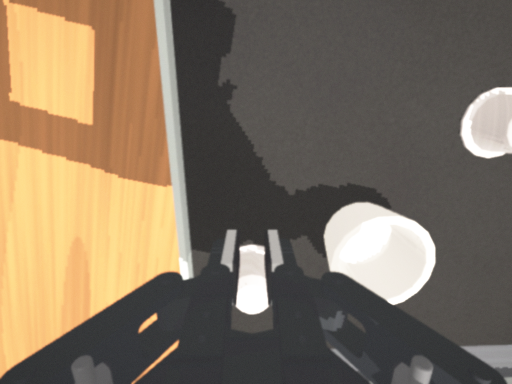

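View pics/s2.png

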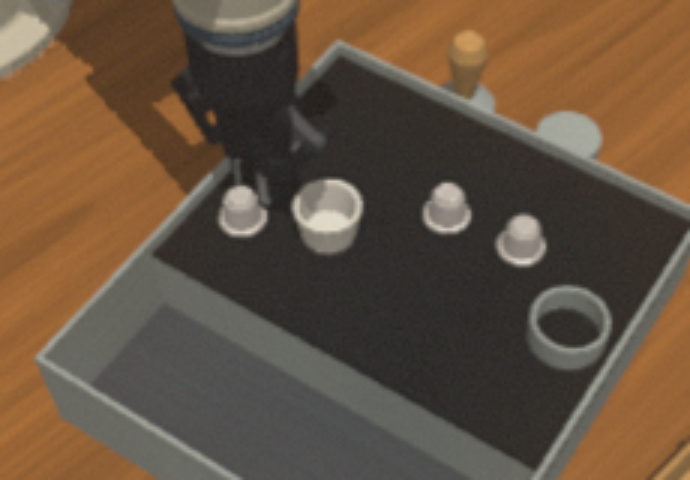

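The capsule at crop px (243,210) is upright and cradled by the fingers, and the cup at (328,215) is untouched. I'll keep pushing over the edge.

Call:
{"method": "servo_tool", "body": {"translation": [[-5,0,0],[-8,0,0],[-8,0,0],[-8,0,0],[-8,0,0],[-8,0,0],[-8,0,0],[-8,0,0],[-8,0,0],[-8,0,0]], "twist": [[0,0,0],[0,0,0],[0,0,0],[0,0,0],[0,0,0],[0,0,0],[0,0,0],[0,0,0],[0,0,0],[0,0,0]]}}

```text
time: 6.62
position: [468.4, -50.3, 84.3]
ee_rot: [0.628, 0.778, 0.0, -0.0]
force: [-0.1, -0.5, 0.6]
finger_gap: 14.5
```

Call:
{"method": "servo_tool", "body": {"translation": [[-8,0,0],[-8,0,0],[-8,0,0],[-8,0,0],[-5,0,0],[0,0,0],[0,0,0]], "twist": [[0,0,0],[0,0,0],[0,0,0],[0,0,0],[0,0,0],[0,0,0],[0,0,0]]}}

```text
time: 7.2
position: [476.0, -85.8, 84.2]
ee_rot: [0.628, 0.778, -0.0, -0.0]
force: [-0.2, 0.3, -0.1]
finger_gap: 14.3
```

```bash
python3 -c "
from h import *
state()
p=r.read_camera('scene');cv2.imwrite('pics/s3.png',cv2.resize(p['pixels'][90:290,130:370],None,fx=3,fy=3))
"
```

```text
7.2 st [ -96.6 -156.8] z 84.2 gap 14.3103408967866 xang 102.21 zax [-0.  0. -1.] F [-0.2  0.3 -0.1] q [-0.18  0.34  2.05  0.    0.75 -0.39]
```

View pics/s3.png

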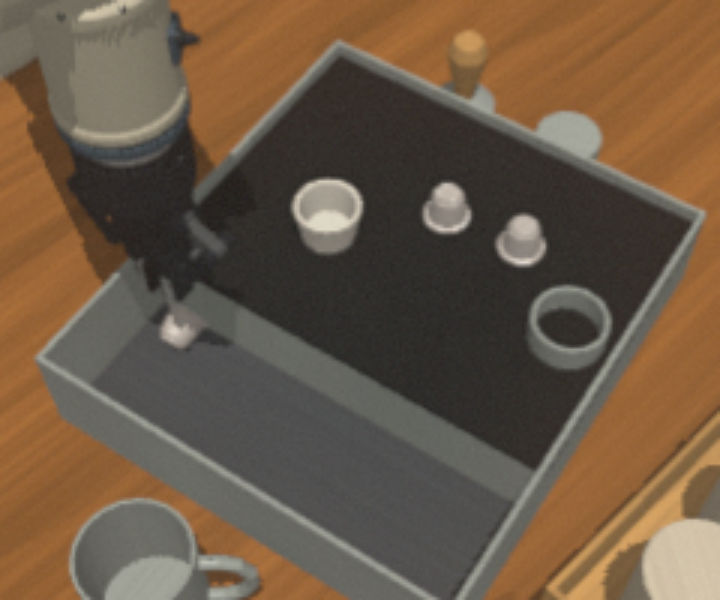

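Capsule A is lying in the tray at crop px (180,328). Next is capsule B.

Call:
{"method": "servo_tool", "body": {"translation": [[0,0,-30],[0,0,-30],[28,16,-10],[28,16,0],[28,16,0],[28,16,0],[28,16,0],[28,16,0],[28,16,0],[28,17,0]], "twist": [[0,0,0],[0,0,0],[0,0,0],[0,0,0],[0,0,0],[0,0,0],[0,0,0],[0,0,0],[0,0,0],[0,0,0]]}}

```text
time: 8.08
position: [554.3, 162.7, 154.2]
ee_rot: [0.627, 0.779, -0.0, -0.0]
force: [0.8, 0.5, 0.8]
finger_gap: 14.0
```

Call:
{"method": "servo_tool", "body": {"translation": [[0,0,0],[0,0,0],[0,0,15],[0,0,15],[0,0,0]], "twist": [[0,0,0],[0,0,0],[0,0,0],[0,0,0],[0,0,0]]}}

```text
time: 8.5
position: [552.2, 159.4, 121.8]
ee_rot: [0.628, 0.778, -0.002, -0.001]
force: [-0.8, -1.2, -1.2]
finger_gap: 13.9
```

```bash
python3 -c "
from h import *
state()
w=r.read_camera('wrist');cv2.imwrite('pics/w4.png',w['pixels'])
"
```

```text
8.5 st [30.1 66.5] z 121.8 gap 13.869464634548445 xang 102.23 zax [-0.004 -0.001 -1.   ] F [-0.8 -1.2 -1.2] q [ 0.28  0.41  1.83 -0.    0.91  0.07]
```

View pics/w4.png

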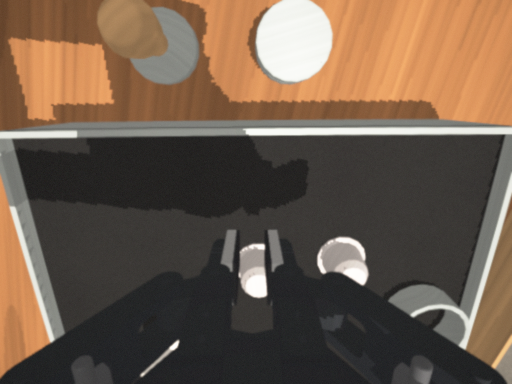

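Capsule B is at px (256,268), about 3 mm to +x of the finger centre. I'll shift +3, descend and push.

Call:
{"method": "servo_tool", "body": {"translation": [[0,3,10],[0,0,15],[0,0,10],[0,0,2],[0,0,0],[-4,0,0],[-4,0,0],[-4,0,0],[-4,0,0],[-4,0,0]], "twist": [[0,0,0],[0,0,0],[0,0,0],[0,0,0],[0,0,0],[0,0,0],[0,0,0],[0,0,0],[0,0,0],[0,0,0]]}}

```text
time: 9.38
position: [562.1, 141.3, 87.7]
ee_rot: [0.628, 0.778, 0.0, 0.0]
force: [0.2, 0.2, 0.4]
finger_gap: 13.9
```

Call:
{"method": "servo_tool", "body": {"translation": [[-6,0,0],[-6,0,0],[-8,0,0],[-8,0,0],[-8,0,0],[-8,0,0],[-8,0,0],[-8,0,0],[-6,0,0],[-3,0,0]], "twist": [[0,0,0],[0,0,0],[0,0,0],[0,0,0],[0,0,0],[0,0,0],[0,0,0],[0,0,0],[0,0,0],[0,0,0]]}}

```text
time: 10.22
position: [576.6, 73.4, 87.3]
ee_rot: [0.628, 0.778, -0.0, 0.0]
force: [-0.5, 0.6, 0.9]
finger_gap: 14.3
```

```bash
python3 -c "
from h import *
state()
p=r.read_camera('scene');cv2.imwrite('pics/s5.png',cv2.resize(p['pixels'][90:290,130:370],None,fx=3,fy=3))
"
```

```text
10.22 st [ 35.6 -22.8] z 87.3 gap 14.32570957835322 xang 102.21 zax [ 0. -0. -1.] F [-0.5  0.6  0.9] q [ 0.12  0.46  1.84 -0.    0.84 -0.09]
```

View pics/s5.png

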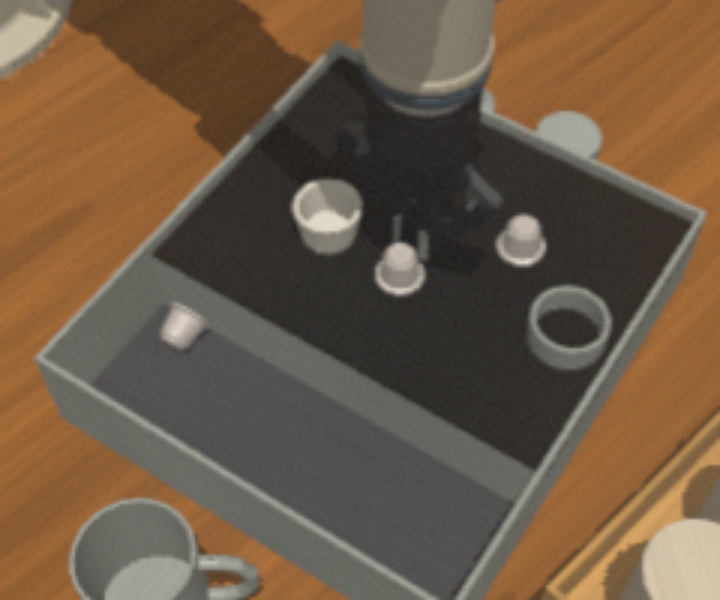

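Capsule B is upright and centred at crop px (400,268), clear of the cup. Continuing.

Call:
{"method": "servo_tool", "body": {"translation": [[-5,0,1],[-8,0,1],[-8,0,1],[-8,0,0],[-8,0,0],[-8,0,0],[-8,0,0],[-8,0,0],[-8,0,0],[-8,0,0]], "twist": [[0,0,0],[0,0,0],[0,0,0],[0,0,0],[0,0,0],[0,0,0],[0,0,0],[0,0,0],[0,0,0],[0,0,0]]}}

```text
time: 11.1
position: [592.9, -1.8, 84.3]
ee_rot: [0.628, 0.778, -0.0, 0.0]
force: [0.4, 0.5, -0.9]
finger_gap: 14.0
```

Call:
{"method": "servo_tool", "body": {"translation": [[-8,0,0],[-8,0,0],[-8,0,0],[-8,0,0],[-8,0,0],[-8,0,0],[-7,0,0],[0,0,0],[0,0,-10],[0,0,-30]], "twist": [[0,0,0],[0,0,0],[0,0,0],[0,0,0],[0,0,0],[0,0,0],[0,0,0],[0,0,0],[0,0,0],[0,0,0]]}}

```text
time: 11.93
position: [601.5, -54.2, 121.4]
ee_rot: [0.628, 0.778, -0.002, -0.003]
force: [-0.8, -0.1, 0.4]
finger_gap: 13.9
```

```bash
python3 -c "
from h import *
state()
p=r.read_camera('scene');cv2.imwrite('pics/s6.png',cv2.resize(p['pixels'][90:290,130:370],None,fx=3,fy=3))
"
```

```text
11.93 st [  32.7 -152.7] z 121.4 gap 13.897178755733707 xang 102.23 zax [-0.007  0.001 -1.   ] F [-0.8 -0.1  0.4] q [-0.09  0.45  1.77  0.    0.94 -0.31]
```

View pics/s6.png

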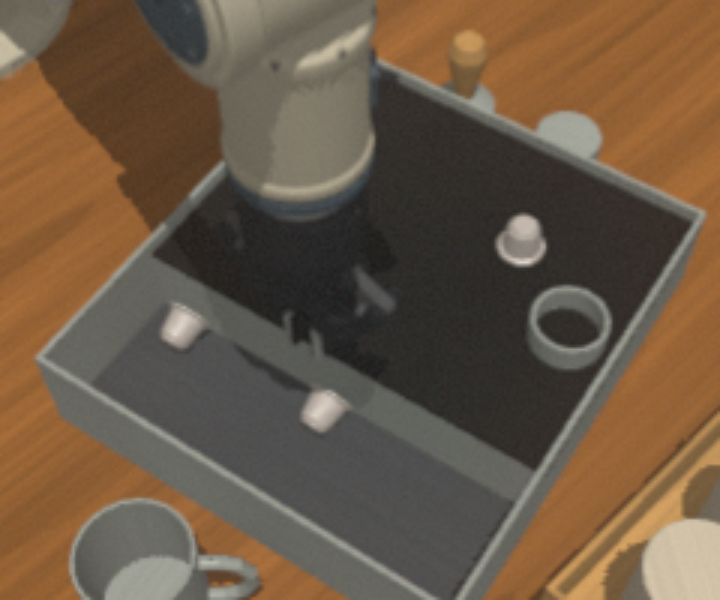

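Capsule B is in the tray at crop px (323,410). Next is capsule C.

Call:
{"method": "servo_tool", "body": {"translation": [[0,0,-25],[25,8,0],[25,7,0],[25,7,0],[25,7,0],[25,7,0],[25,7,0],[25,7,0],[25,7,0],[24,7,0]], "twist": [[0,0,0],[0,0,0],[0,0,0],[0,0,0],[0,0,0],[0,0,0],[0,0,0],[0,0,0],[0,0,0],[0,0,0]]}}

```text
time: 12.82
position: [619.3, 179.8, 150.2]
ee_rot: [0.627, 0.779, 0.0, 0.0]
force: [0.2, 0.4, -0.7]
finger_gap: 14.4
```

Call:
{"method": "servo_tool", "body": {"translation": [[0,0,0],[0,0,0],[0,0,15],[0,0,15],[0,0,0],[0,0,0]], "twist": [[0,0,0],[0,0,0],[0,0,0],[0,0,0],[0,0,0],[0,0,0]]}}

```text
time: 13.32
position: [618.8, 176.9, 119.1]
ee_rot: [0.628, 0.778, -0.001, -0.0]
force: [0.0, -0.5, 0.4]
finger_gap: 13.8
```

```bash
python3 -c "
from h import *
state()
w=r.read_camera('wrist');cv2.imwrite('pics/w7.png',w['pixels'])
"
```

```text
13.32 st [98.9 69.5] z 119.1 gap 13.79153013258753 xang 102.21 zax [-0.002 -0.001 -1.   ] F [ 0.  -0.5  0.4] q [ 0.28  0.5   1.68 -0.    0.96  0.06]
```

View pics/w7.png

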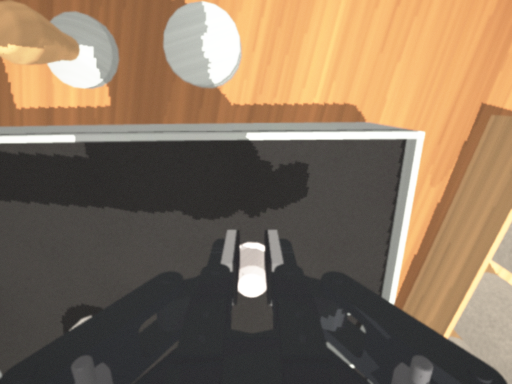

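Capsule C is centred at px (252,268). I'll back off 4 mm, descend and push.

Call:
{"method": "servo_tool", "body": {"translation": [[4,0,10],[0,0,15],[0,0,8],[0,0,2],[0,0,0],[-4,0,0],[-4,0,0],[-4,0,0],[-4,0,0],[-4,0,0]], "twist": [[0,0,0],[0,0,0],[0,0,0],[0,0,0],[0,0,0],[0,0,0],[0,0,0],[0,0,0],[0,0,0],[0,0,0]]}}

```text
time: 14.2
position: [623.2, 161.6, 84.7]
ee_rot: [0.628, 0.778, 0.0, 0.0]
force: [0.0, 0.8, 0.7]
finger_gap: 14.2
```

Call:
{"method": "servo_tool", "body": {"translation": [[-4,0,0],[-6,0,0],[-6,0,0],[-6,0,0],[-6,0,0],[-6,0,0],[-6,0,0],[-4,0,0],[0,0,0]], "twist": [[0,0,0],[0,0,0],[0,0,0],[0,0,0],[0,0,0],[0,0,0],[0,0,0],[0,0,0],[0,0,0]]}}

```text
time: 14.95
position: [632.4, 118.3, 84.3]
ee_rot: [0.628, 0.778, -0.0, 0.0]
force: [-0.4, 0.4, 0.8]
finger_gap: 13.9
```

```bash
python3 -c "
from h import *
state()
p=r.read_camera('scene');cv2.imwrite('pics/s8.png',cv2.resize(p['pixels'][90:290,130:370],None,fx=3,fy=3))
"
```

```text
14.95 st [99.6  9.3] z 84.3 gap 13.940475327327473 xang 102.21 zax [ 0. -0. -1.] F [-0.4  0.4  0.8] q [ 0.18  0.54  1.7  -0.    0.9  -0.03]
```

View pics/s8.png

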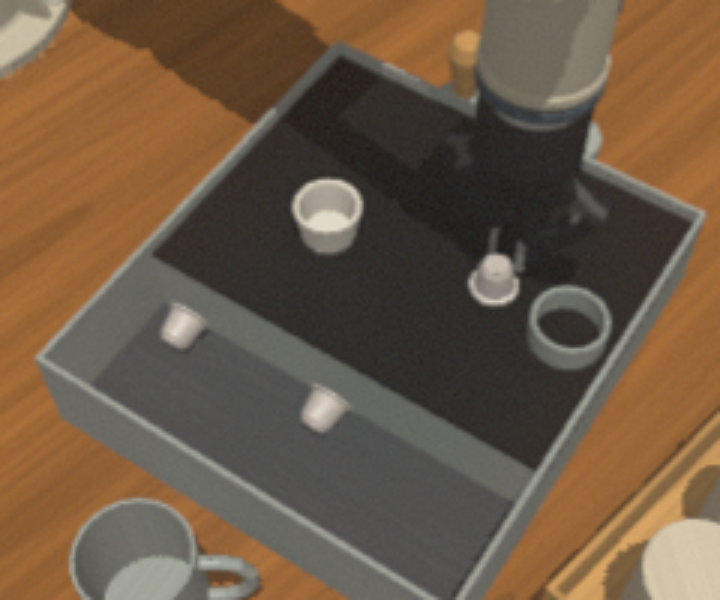

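Capsule C is at crop px (493,278), upright and clear of the ring at (568,327). Continuing.

Call:
{"method": "servo_tool", "body": {"translation": [[-5,0,0],[-8,0,0],[-8,0,0],[-8,0,0],[-8,0,0],[-8,0,0],[-8,0,0],[-8,0,0],[-8,0,0],[-8,0,0]], "twist": [[0,0,0],[0,0,0],[0,0,0],[0,0,0],[0,0,0],[0,0,0],[0,0,0],[0,0,0],[0,0,0],[0,0,0]]}}

```text
time: 15.83
position: [648.7, 43.1, 84.3]
ee_rot: [0.628, 0.778, -0.0, -0.0]
force: [0.1, 0.2, 0.4]
finger_gap: 14.2
```

Call:
{"method": "servo_tool", "body": {"translation": [[-8,0,0],[-8,0,0],[-8,0,0],[-8,0,0],[-8,0,0],[-8,0,0],[-8,0,0],[-8,0,0],[-8,0,0],[-8,0,0]], "twist": [[0,0,0],[0,0,0],[0,0,0],[0,0,0],[0,0,0],[0,0,0],[0,0,0],[0,0,0],[0,0,0],[0,0,0]]}}

```text
time: 16.67
position: [665.6, -35.0, 84.3]
ee_rot: [0.628, 0.778, 0.0, 0.0]
force: [0.8, -0.2, -0.5]
finger_gap: 14.3
```

Call:
{"method": "servo_tool", "body": {"translation": [[-8,0,0],[0,0,0],[0,0,-10],[0,0,-30],[0,0,-40],[0,0,-40],[0,0,0],[0,0,0],[0,0,0]], "twist": [[0,0,0],[0,0,0],[0,0,0],[0,0,0],[0,0,0],[0,0,0],[0,0,0],[0,0,0],[0,0,0]]}}

```text
time: 17.42
position: [666.9, -41.7, 204.7]
ee_rot: [0.627, 0.779, 0.0, 0.0]
force: [0.1, 0.0, -0.4]
finger_gap: 13.9
```

```bash
python3 -c "
from h import *
state()
p=r.read_camera('scene');cv2.imwrite('pics/s9.png',cv2.resize(p['pixels'][90:310,130:370],None,fx=2.7,fy=2.7))
p=caps();cv2.imwrite('pics/t9.png',p['pixels'])
for t in ['tamper','leveller','jug']: print(t,[np.round(d['position']) for d in r.pinpoint(t,p)])
"
```

```text
17.42 st [  99.3 -154.4] z 204.7 gap 13.93851264184049 xang 102.27 zax [ 0.  0. -1.] F [ 0.1  0.  -0.4] q [-0.06  0.44  1.56  0.    1.14 -0.28]
cup [-29. -38.] 71 0.68
cup [3. 2.] -2 0.32
dosing_ring [172. -25.] 78 0.62
tamper [array([452., 265.,   2.])]
leveller [array([555., 286.,   1.])]
jug []
```

View pics/s9.png

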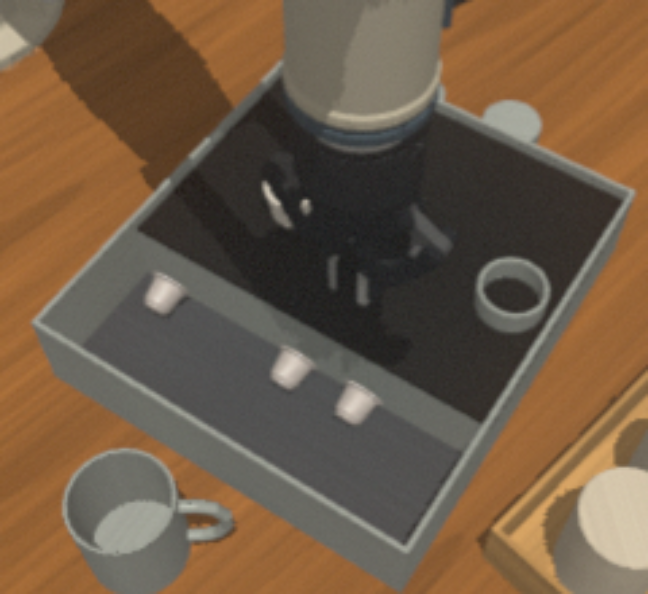

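All three are in the tray, at px (165,293), (291,368) and (356,403), near the deck-side wall. Their underside y could be close to the -130 limit, so I'll move the arm aside and measure.

Call:
{"method": "servo_tool", "body": {"translation": [[-30,-20,-5],[-30,-20,-5],[-30,-20,0],[-30,-20,0],[-30,-20,0],[-30,-20,0],[-30,-20,0],[-30,-20,0],[-30,-20,0],[-30,-20,0]], "twist": [[0,0,0],[0,0,0],[0,0,0],[0,0,0],[0,0,0],[0,0,0],[0,0,0],[0,0,0],[0,0,0],[0,0,0]]}}

```text
time: 18.65
position: [534.4, -379.2, 214.2]
ee_rot: [0.628, 0.778, 0.0, -0.0]
force: [0.6, 0.5, 0.1]
finger_gap: 14.2
```

```bash
python3 -c "
from h import *
state()
p=r.read_camera('scene')
print([(st(d['position']).round(1),d['position'][2],d['p']) for d in r.pinpoint('capsule1',p)])
p=caps();cv2.imwrite('pics/t10.png',cv2.resize(p['pixels'][100:290,150:400],None,fx=3,fy=3,interpolation=cv2.INTER_CUBIC))
for t in ['tamper','leveller','jug']: print(t,[np.round(d['position']) for d in r.pinpoint(t,p)])
v,u=np.mgrid[0:384,0:512];uv=np.c_[u.ravel(),v.ravel()]
W=world(p,uv);S=st(W)
# wall: deck edge; profile of capsules
m=(S[:,0]>-130)&(S[:,0]<200)&(S[:,1]<-100)&(S[:,1]>-245)&(W[:,2]>13)&(W[:,2]<60)
print('n',m.sum())
for c in (-96,33,99):
    k=m&(abs(S[:,0]-c)<24)
    for y0 in range(-180,-120,4):
        q=k&(S[:,1]>=y0)&(S[:,1]<y0+4)
        if q.sum(): print(c,y0,q.sum(),'x',S[q,0].min().round(),S[q,0].max().round(),'z',W[q,2].min().round(),W[q,2].max().round())
"
```

```text
18.65 st [-102.  -455.9] z 214.2 gap 14.180160664165934 xang 102.24 zax [-0.  0. -1.] F [0.6 0.5 0.1] q [-0.62  0.42  1.58  0.    1.15 -0.83]
[(array([  96.3, -138.9]), 26.2, 0.63), (array([  35.2, -140. ]), 22.6, 0.5), (array([ -98.5, -140.3]), 27.4, 0.42)]
capsule1 [  35. -137.] 26 0.61
capsule1 [  96. -138.] 26 0.53
capsule1 [ -98. -138.] 25 0.43
capsule1 [-27. -40.] 74 0.27
cup [-29. -41.] 74 0.82
cup [  35. -191.] 8 0.55
dosing_ring [171. -26.] 73 0.45
tamper [array([454., 265.,  -1.]), array([539.,  90.,   2.])]
leveller [array([560., 282.,   0.]), array([709.,  98.,  74.])]
jug [array([ 626., -235.,    2.])]
n 377
-96 -172 1 x -98.0 -98.0 z 13.0 13.0
-96 -168 4 x -105.0 -97.0 z 27.0 29.0
-96 -164 11 x -109.0 -88.0 z 26.0 35.0
-96 -160 14 x -111.0 -88.0 z 28.0 36.0
-96 -156 16 x -111.0 -86.0 z 23.0 36.0
-96 -152 16 x -112.0 -86.0 z 26.0 38.0
-96 -148 15 x -112.0 -85.0 z 27.0 41.0
-96 -144 19 x -115.0 -78.0 z 13.0 45.0
-96 -140 27 x -117.0 -84.0 z 23.0 45.0
33 -180 1 x 40.0 40.0 z 13.0 13.0
33 -168 5 x 12.0 38.0 z 14.0 30.0
33 -164 11 x 25.0 44.0 z 24.0 34.0
33 -160 12 x 23.0 44.0 z 25.0 36.0
33 -156 14 x 23.0 45.0 z 27.0 38.0
33 -152 15 x 22.0 45.0 z 23.0 40.0
33 -148 13 x 22.0 46.0 z 31.0 42.0
33 -144 17 x 21.0 49.0 z 24.0 45.0
33 -140 29 x 17.0 52.0 z 22.0 39.0
33 -136 3 x 23.0 47.0 z 20.0 25.0
99 -164 7 x 89.0 102.0 z 24.0 31.0
99 -160 13 x 87.0 109.0 z 24.0 34.0
99 -156 16 x 86.0 110.0 z 20.0 38.0
99 -152 12 x 85.0 110.0 z 28.0 38.0
99 -148 15 x 85.0 111.0 z 29.0 39.0
99 -144 16 x 84.0 111.0 z 25.0 46.0
99 -140 23 x 82.0 115.0 z 30.0 48.0
99 -136 9 x 82.0 111.0 z 27.0 33.0
```

View pics/t10.png

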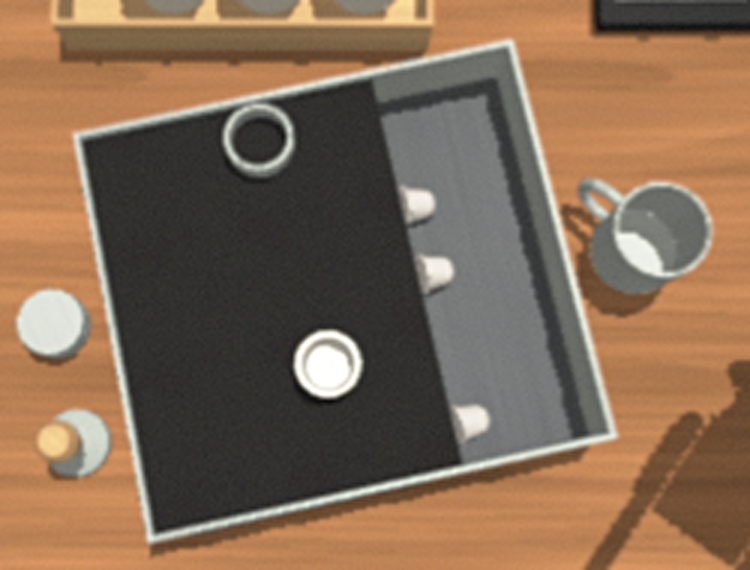

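The capsules lie on their sides with underside centres at y ≈ -137 to -140 and z ≈ 25 mm, all within limits. The bystanders haven't moved, so I'm handing in.

```bash
python3 -c "
from h import *
print(r.finish_job())"
```

```text
the job is handed in; nothing more can be done
None
```

All three capsules are in the waste tray and the job is handed in; the arm finished well clear of everything. I swept them one at a time along station -y, cradled in front of the fingers at a 14 mm opening. The last push ended about 17 s into the 50 s allowed.

**Capsules:** they lie on their sides against the deck-side wall. Their underside centres are at x ≈ -98, 35 and 96 mm, y ≈ -137 to -140 mm and z ≈ 23 to 27 mm. The distance to the -130 mm limit is small:
- The readings put it at 7–10 mm, good to about 4 mm.
- A fit of the board's lips suggests true y is about 2 mm closer to that limit.
- The cone's shape should keep each underside centre at least about 4 mm off the wall.

**Bystanders:** the cup, dosing ring, tamper, leveller and jug measured within about 5 mm of their start and were upright in the pictures.

**Contact:** wrist force readings stayed at noise level, about 1 N, throughout the pushes. I couldn't measure the force of the fingers on each capsule directly.

**Checks that misfired:** the networks gave a few low-confidence false hits, such as the cup reported as a capsule. The first end check missed the capsules and the jug while the arm blocked the view. Both were found once the arm had moved aside.

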